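# Slide the glue bottle home in its parking bay

## Task

Park the full glue bottle in its bottle bay: push it low down so that it slides upright over the bench, never lifted or tipping, into the bay between the two spring shoes. Press it gently on until it has pushed in the plunger of the bay's stop and is fully home, then let go and leave it standing there. The stop's depth is adjustable and not known beforehand, so feel for it; do not grip the bottle or ram it, and leave the paint tin and the red spring clamp alone.

Things in the scene. Friction and masses are not known exactly. Their poses are not given: they have to be found in the camera images.
- glue_bottle: A full plastic glue bottle, about 0.5 kg, standing upright on the bench: a plain round body of diameter 52.4 mm up to 118 mm, then a thin tapering nozzle to 178 mm. Origin: centre of its underside; z up along the bottle. Pushed at 60 mm or higher it tips; push well below half its body height, best at 10 to 30 mm. Sliding it on the open bench takes 1.5 to 3 N; over 22 N from the fingers is too much.
- bottle_bay: Bottle bay screwed to the bench: a plywood U, 42 mm high, no floor (the bottle stays on the bench), open to the robot's left. Origin: on the bench, on the centre line, at the front ends of the side walls. x points into the bay (push this way), y left, z up. Walls from x = 0 to 62 mm, inner faces y = +-29, 12 mm thick; aluminium guide plates flare out in front of them from y = +-31 at x = 3 to +-42 at x = -20 mm.
- bay_shoes (a point): Point between the two black spring shoes, 20 mm along the bay, 20 mm up; axes as the bay's. The shoes (9 to 32 mm high; straight from bay x = 7 to 43 mm, sloping lead-in in front) stand in to y = +-24.7 mm; the bottle pushes them aside, first touching when its centre is near bay x = -2 mm, and they hold it by friction. Pushing through takes about 5 to 10 N in all.
- bay_back (a point): Centre of the back wall's inner face, bay x = 62 mm, 20 mm up; axes as the bay's. Before it stands the stop: a 26 mm steel disc on a rod clamped at an unknown depth, with a 16 mm rubber plunger 4 mm proud. Bottle fully home: its centre is between bay x = 11 and 29 mm; feel for it as a sharp force rise over the shoes' drag. Fingers up to 52 mm wide in all can follow it.
- stop_plunger (a joint): How far the rubber plunger of the stop is pressed in, m: 0 = fully out (not touched), 0.004 = flush with the steel disc, bottle fully home. A weak spring (about 0.7 to 1.8 N) pushes it out; the shoes hold the bottle against it.
- paint_tin: Bystander: a paint tin, 77 mm in diameter and 77 mm high, standing beside the way to the bay, on the far side. Origin: centre of its underside.
- spring_clamp_1: Bystander: a spring clamp with red jaws, 52 x 107 x 20 mm, lying near the bay, on the robot's side. Origin: centre of its underside.
Things that resemble listed ones, but are neither listed nor needed, are in the scene too. Several things look just like the glue_bottle: the one meant starts farthest to the robot's left.

How it is judged (in metres and radians):
On the way, in this order (a step that is already met when the one before it is completed fails the run):
1. the bottle stands upright in the mouth of the bay, between the guides (x of glue_bottle in the frame of bottle_bay above -0.03 m and y of glue_bottle in the frame of bottle_bay between -0.012 and 0.012 m and angle between glue_bottle's own z axis and vertical below 0.15 rad), for 0.1 s.
2. the bottle presses the stop's plunger in (value of joint stop_plunger above 0.0025 m and x of glue_bottle in the frame of bottle_bay above 0.005 m and angle between glue_bottle's own z axis and vertical below 0.1 rad), for 0.2 s.
At the end, for the whole second after the job is handed in: The bottle stands upright (within 0.06 rad) on the bench in the bay, within 6 mm of its centre line, at rest, and keeps the stop's plunger pressed in by at least 2.2 of its 4 mm (value of joint stop_plunger above 0.0022 m and x of glue_bottle in the frame of bottle_bay above 0.005 m and y of glue_bottle in the frame of bottle_bay between -0.006 and 0.006 m and angle between glue_bottle's own z axis and vertical below 0.06 rad and height (world z) of glue_bottle below 0.004 m and linear speed of glue_bottle below 0.01 m/s); the robot touches nothing.
It fails at once if the bottle leans more than 0.2 rad (angle between glue_bottle's own z axis and vertical above 0.2 rad).
It fails at once if the bottle is lifted more than 10 mm off the bench (height (world z) of glue_bottle above 0.01 m).
It fails at once if the fingers press on the bottle with more than 22 N (rammed or gripped) (contact force between the fingers and glue_bottle above 22 N).
It fails at once if the paint tin or the spring clamp is shifted by more than 15 mm (distance of any of paint_tin, spring_clamp_1 from where it was at the start of the episode above 0.015 m).
It also fails if it takes over 72 s, if anything falls off the work surface, if the arm or the gripper's body presses on something with over 40 N, if the wrist force passes 120 N, or if a joint passes its speed limit or range.

## Robot

A 6-joint arm with a two-finger parallel gripper is mounted at the origin on a cart in front of the work surface, level with it; the furniture and walls round the work are solid. World frame = base frame: x ahead of the robot, y to its left, z up, the work surface at z = 0. Lengths are in mm, angles in degrees, forces in N, time in s.
With the tool pointing down it reaches from about 300 to 850 mm from the base axis. Payload 4.2 kg.
Tool frame: the origin (TCP) lies midway between the tips of the shut fingers; the grasp point (between the pads) lies 19 mm behind it; z points along the fingers, y is the direction in which the jaws open and shut (so a half turn about z gives the same grasp; the last joint's range is limited). The gripper opens to 91 mm and grips with 3 to 60 N. Pads are 32 mm wide; open, the fingers measure 118 mm over their backs; the gripper's body (76 mm by 178 mm) begins 60 mm behind the grasp point.
Start: joints at [70.073, 18.312, 89.639, -0, 72.044, -1.146], TCP at [185.13, 544.399, 213.976] pointing down, gripper open.
Joint ranges: [-177.97, 177.97], [-48.28, 115.42], [12.27, 149.76], [-77.06, 257.06], [2.81, 150.46], [-146.56, 146.56]. Speed limits (degrees/s): [147.25, 147.25, 180, 180, 180, 180].

## Interface

Orientations are given as [roll, pitch, yaw] about the fixed x, y, z axes, in that order (R = Rz(yaw) Ry(pitch) Rx(roll)).
In Python, from workcell import env gives the robot as it stands.
- The arm moves only by the shell command python3 -m jog 'ROWS' [FORCE]. ROWS is JSON, a list of rows, each an object of numbers: "dx", "dy", "dz": the shift along the world's x, y, z in m; "wx", "wy", "wz": the turn, a rotation vector about the world's x, y, z in rad; "grip": the gripper's target within -1 to 1 (shut at 1, half-way at 0, fully open at -1). In form: [{"dx": .., "dy": .., "dz": .., "wx": .., "wy": .., "wz": .., "grip": ..}, ...]. A call has 1 to 10 rows; each row shifts and turns the commanded pose from where the row before left it; what a row does not reach is not made up. A row lasts 1/10 s, in which the tool goes at most 50 mm and 8.59 degrees, less where a joint would pass 70% of its speed; a pose out of reach is approached as far as the arm can. A call with a gripper value outside its range is refused whole. The fingers move at their own pace and stop on an object; FORCE is the grip in N (left out, the last holds). Time passes only in rows, so rows that do not move let the fingers close. It gives the time, the measured TCP pose, the force and the opening at its end, in the units of the state.
- env.state(): the state, without advancing time (a new reading comes with each control period).
- env.grab_frame(name): name is "side" or "top" or "wrist"; returns the picture (384x512x3 uint8, red, green, blue); there is no depth.
- env.get_calibration(name): a dict with "fx", "fy", "cx", "cy" (pixels), "R" (3x3) and "t" (3): a world point X has camera coordinates R X + t. Camera axes: x right, y down, z forward; pixel columns grow to the right and rows downward; lengths in mm; the calibration is good to about 2 mm. The wrist camera is an equidistant fisheye: a pixel r from the principal point sees the ray r / f radians off the axis. A picture is of the moment at which its call begins: read the wrist's pose just before it. get_calibration takes no time and is no camera call; for the wrist camera it gives the pose at the moment of the call.
- env.job_done(): hands the job in, once; it reports no verdict.
The state is a dict: "time_s": time; "qpos": joint angles; "qvel": joint speeds; "effort": joint torques, N m; "ee_pos": TCP position; "ee_rot": TCP orientation; "force": force on the tool from outside, world axes, zero at the start; "torque": the same for the moment, N m; "gripper_width": finger opening in mm.
Only numpy, scipy, OpenCV 4.12 (cv2) and the standard library are available. Lean on these libraries where they do the work, as an engineer would, in place of code of your own. Each camera call takes 0.05 s, during which the arm holds its last target. There are 200 camera calls.

## Working session

There is one attempt and no reset: what is moved stays moved. The work goes in short steps, Python scripts to look and compute and a shell command to move; the robot and the scene stay as the last step left them, time stands still between calls to the robot, and variables do not carry over. Pictures are saved under pics/ and viewed, about 8 in all and at most 12, crops included, and the job is handed in when it is done.

```bash
mkdir -p pics && cat > h.py <<'E'
from workcell import env
import numpy as np, cv2
def grab(n,f):
    c=env.get_calibration(n); im=env.grab_frame(n); cv2.imwrite('pics/'+f,im[:,:,::-1]); return im,c
def ray(c,u,v,fish=False):
    R=np.array(c['R']);t=np.array(c['t']);x=(u-c['cx'])/c['fx'];y=(v-c['cy'])/c['fy']
    if fish:
        r=np.hypot(x,y); d=np.array([np.sin(r)*x/max(r,1e-9),np.sin(r)*y/max(r,1e-9),np.cos(r)])
    else: d=np.array([x,y,1.])
    return -R.T@t,R.T@d
def onz(c,u,v,z,fish=False):
    o,d=ray(c,u,v,fish); return o+d*(z-o[2])/d[2]
def proj(c,X):
    p=np.array(c['R'])@np.array(X)+np.array(c['t']); return c['fx']*p[0]/p[2]+c['cx'],c['fy']*p[1]/p[2]+c['cy']
E
python3 - <<'E'
from h import *
a,c1=grab('top','top0.png');b,c2=grab('side','side0.png')
import json
for c in(c1,c2): print(ray(c,c['cx'],c['cy']), c['fx'],c['cx'],c['cy'])
s=env.state();print(s)
E
```

```text
(array([277.55015428, 190.76480547, 904.91310687]), array([ 0.21396158,  0.01097578, -0.97678041])) 368.8970287191184 246.05226847751325 191.69669220196067
(array([  49.80574315, -641.73533963,  575.96238943]), array([ 0.40281847,  0.77814069, -0.48190699])) 375.37613515747984 257.49619418335357 186.99228480176583
{'time_s': 0.1, 'qpos': array([ 7.00730936e+01,  1.83485417e+01,  8.96973236e+01,  8.25503147e-04,
        7.20465003e+01, -1.14456876e+00]), 'qvel': array([-0.01554614,  0.01962617, -0.16230856, -0.00645606, -0.05411187,
       -0.03523874]), 'effort': array([ 1.24638780e-03, -4.13326442e+01, -2.32510203e+01,  7.28320889e-02,
        4.22721799e-02, -4.54010581e-05]), 'ee_pos': array([184.96425159, 543.96490779, 213.21290362]), 'ee_rot': array([-1.79907669e+02, -2.62975543e-03,  1.61217405e+02]), 'force': array([-0.34867598,  0.98030276,  0.25264133]), 'torque': array([-0.02593426,  0.02017922,  0.02047406]), 'gripper_width': 91.15460636053153}
```

View pics/top0.png

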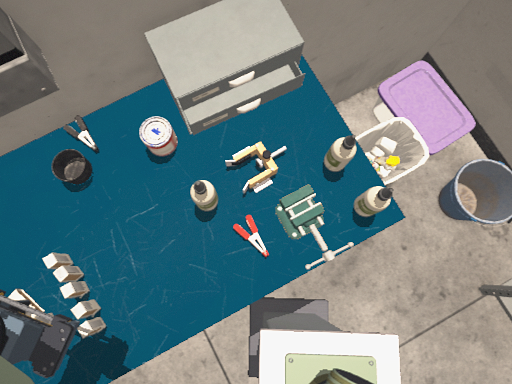

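View pics/side0.png

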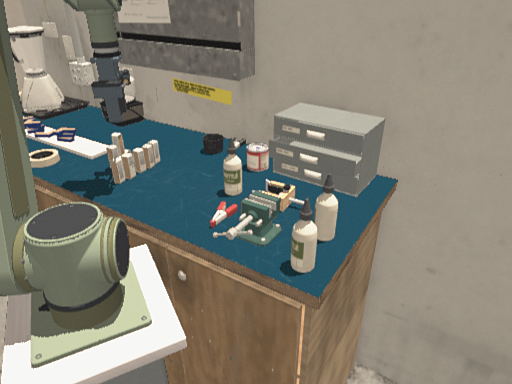

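The top view shows the bottles at about (204,195), (340,154) and (373,201). The leftmost, (204,195), is the robot's left and so my candidate. The bay is the light wood U near (258,165), the tin is at (158,135) and the red clamp at (252,235). I'll check the choice in one enlarged crop.

```bash
python3 - <<'E'
from h import *
a=cv2.imread('pics/top0.png')[110:265,130:310];b=cv2.imread('pics/side0.png')[135:245,200:320]
A=cv2.resize(a,None,fx=3.4,fy=3.4,interpolation=2)
B=cv2.resize(b,None,fx=5,fy=5,interpolation=2)
A=cv2.resize(a,(470,405),interpolation=cv2.INTER_CUBIC)
cv2.imwrite('pics/crop1.png',cv2.resize(a,(680,586),interpolation=cv2.INTER_CUBIC))
cv2.imwrite('pics/crop2.png',cv2.resize(b,(640,587),interpolation=cv2.INTER_CUBIC))
c=env.get_calibration('top')
for uv in[(204,195),(340,154),(373,201),(232,160),(265,147),(245,187),(275,170),(158,135),(252,235)]: print(uv,onz(c,*uv,40).round())
E
```

```text
(204, 195) [456. 301.  40.]
(340, 154) [569. -27.  40.]
(373, 201) [ 454. -103.   40.]
(232, 160) [545. 237.  40.]
(265, 147) [581. 157.  40.]
(245, 187) [478. 203.  40.]
(275, 170) [523. 132.  40.]
(158, 135) [605. 424.  40.]
(252, 235) [364. 183.  40.]
```

View pics/crop1.png

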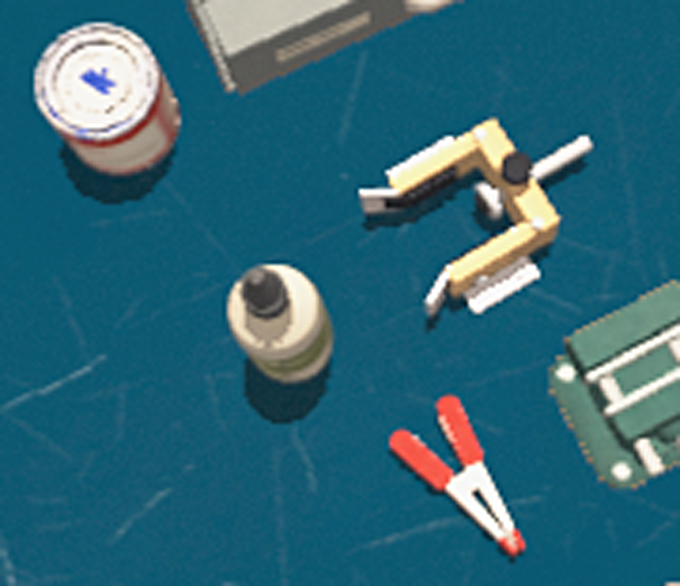

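View pics/crop2.png

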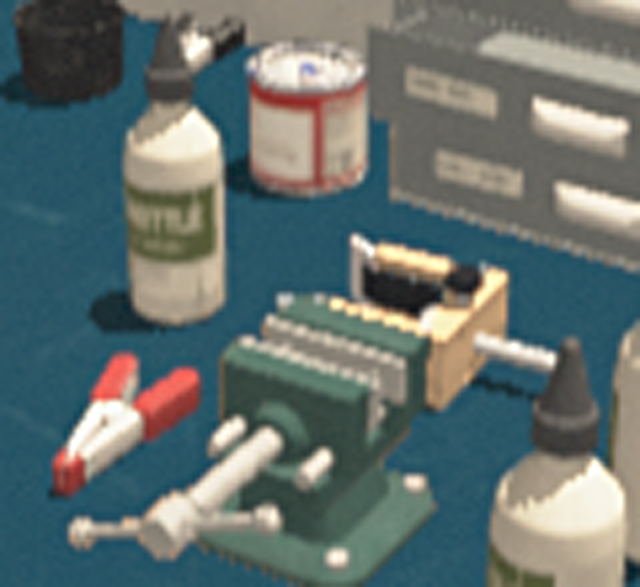

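The choice looks right: the leftmost bottle stands free in front of the bay mouth. The tin is on the far side and the clamp on the near side, and the green vise beyond isn't involved. Next: triangulate the bottle and get a rough bay pose.

```bash
cat >> h.py <<'E'
def tri(rs):
    A=np.zeros((3,3));b=np.zeros(3)
    for o,d in rs:
        d=d/np.linalg.norm(d);P=np.eye(3)-np.outer(d,d);A+=P;b+=P@o
    X=np.linalg.solve(A,b); return X,[np.linalg.norm(np.cross(X-o,d/np.linalg.norm(d))) for o,d in rs]
E
python3 - <<'E'
from h import *
T=env.get_calibration('top');S=env.get_calibration('side');k=180/680;m=120/640
t=lambda u,v:(130+u*k,110+v*k); s=lambda u,v:(200+u*m,135+v*m)
X,e=tri([ray(T,*t(262,280)),ray(S,*s(170,22))]);print('tip',X,e)
print('base mid from side (front edge at bottom)',onz(S,*s(180,320),0), 'cap',tri([ray(T,*t(265,292)),ray(S,*s(168,85))]))
for n,p in dict(upfront=(388,188),upback=(490,120),lowback=(557,218),lowfront=(450,268)).items(): print(n,onz(T,*t(*p),42).round(1))
for n,p in dict(tin=(98,85)).items(): print(n,onz(T,*t(*p),77).round(1))
print('backcornerup tri',tri([ray(T,*t(490,120)),ray(S,*s(505,268))]))
for n,p in dict(cl1=(400,440),cl2=(447,402),cl3=(513,545)).items(): print(n,onz(T,*t(*p),10).round(1))
w,cw=grab('wrist','w0.png');print(ray(cw,cw['cx'],cw['cy'],1),cw['fx'],cw['cx'],cw['cy'])
E
```

```text
tip [451.01545277 294.23892595 175.21960928] [np.float64(0.7644925427694674), np.float64(0.7644925427694457)]
base mid from side (front edge at bottom) [443.38156984 277.21964417   0.        ] cap (array([451.60817638, 298.01594348, 137.08545135]), [np.float64(0.7926653698726696), np.float64(0.7926653698725994)])
upfront [545.4 235.5  42. ]
upback [593.7 170.8  42. ]
lowback [528.5 126.1  42. ]
lowfront [493.3 193.9  42. ]
tin [596.8 419.4  77. ]
backcornerup tri (array([592.7506408 , 170.53755177,  46.87549594]), [np.float64(0.8703798071070706), np.float64(0.8703798071070549)])
cl1 [386.2 222.8  10. ]
cl2 [411.9 193.3  10. ]
cl3 [321.8 148.8  10. ]
(array([106.65000033, 570.32860161, 383.09773365]), array([ 0.271951  , -0.09481667, -0.95762856])) 297.3186396354542 254.96283477916325 189.59973281959964
```

The bottle axis is at about (451,296) with its tip at z≈175, as described. The bay axis is about (0.585,-0.81), its mouth near (512,212), so the bottle is roughly 104 mm out and nearly on the centre line. The gripper's body would hit the tall bottle, so I'll tilt the tool back about 25° and push with the two fingers about 20 mm apart as a low cradle. First I'll move to a point behind the bottle and look.

```bash
python3 -m jog '[{"dx":0.022,"dy":-0.019,"dz":0.005,"wz":-0.062,"grip":0.56},{"dx":0.022,"dy":-0.019,"dz":0.005,"wz":-0.062,"grip":0.56},{"dx":0.022,"dy":-0.019,"dz":0.005,"wz":-0.062,"grip":0.56},{"dx":0.022,"dy":-0.019,"dz":0.005,"wz":-0.062,"grip":0.56},{"dx":0.022,"dy":-0.019,"dz":0.005,"wz":-0.062,"grip":0.56},{"dx":0.022,"dy":-0.019,"dz":0.005,"wz":-0.062,"grip":0.56},{"dx":0.022,"dy":-0.019,"dz":0.005,"wz":-0.062,"grip":0.56},{"dx":0.022,"dy":-0.019,"dz":0.005,"wz":-0.062,"grip":0.56},{"dx":0.022,"dy":-0.019,"dz":0.005,"wz":-0.062,"grip":0.56},{"dx":0.022,"dy":-0.019,"dz":0.005,"wz":-0.062,"grip":0.56}]' 5
python3 -m jog '[{"dx":0,"dy":0,"grip":0.56},{"dx":0,"dy":0,"grip":0.56},{"dx":0,"dy":0,"grip":0.56}]'
python3 - <<'E'
from h import *
w,c=grab('wrist','w1.png')
cv2.imwrite('pics/w1b.png',cv2.resize(w[:,:,::-1],(800,600),interpolation=cv2.INTER_CUBIC))
print(ray(c,c['cx'],c['cy'],1))
E
```

```text
(array([106.66093087, 570.35978396, 383.209271  ]), array([ 0.27203042, -0.09459124, -0.95762829]))invalid input
invalid input
```

View pics/w1b.png

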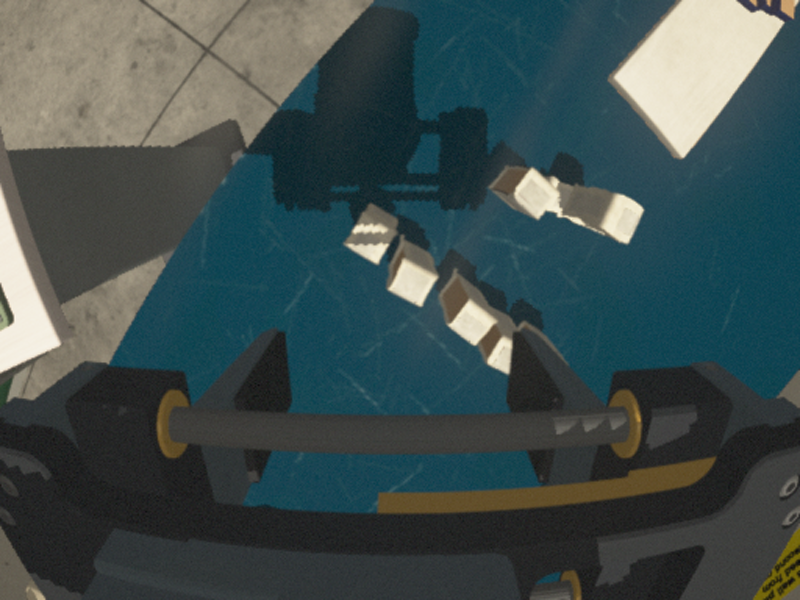

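The command wants all keys, it seems. The wrist camera sits on the tool's +x side, so it looks backward along the push. To measure, I'll hover with the TCP over the bay, which puts the camera over the gap between bottle and bay.

```bash
python3 -m jog '[{"dx":0.033,"dy":-0.034,"dz":0.005,"wx":0,"wy":0,"wz":-0.062,"grip":0.56},{"dx":0.033,"dy":-0.034,"dz":0.005,"wx":0,"wy":0,"wz":-0.062,"grip":0.56},{"dx":0.033,"dy":-0.034,"dz":0.005,"wx":0,"wy":0,"wz":-0.062,"grip":0.56},{"dx":0.033,"dy":-0.034,"dz":0.005,"wx":0,"wy":0,"wz":-0.062,"grip":0.56},{"dx":0.033,"dy":-0.034,"dz":0.005,"wx":0,"wy":0,"wz":-0.062,"grip":0.56},{"dx":0.033,"dy":-0.034,"dz":0.005,"wx":0,"wy":0,"wz":-0.062,"grip":0.56},{"dx":0.033,"dy":-0.034,"dz":0.005,"wx":0,"wy":0,"wz":-0.062,"grip":0.56},{"dx":0.033,"dy":-0.034,"dz":0.005,"wx":0,"wy":0,"wz":-0.062,"grip":0.56},{"dx":0.033,"dy":-0.034,"dz":0.005,"wx":0,"wy":0,"wz":-0.062,"grip":0.56},{"dx":0.033,"dy":-0.034,"dz":0.005,"wx":0,"wy":0,"wz":-0.062,"grip":0.56}]' 5
```

```text
time_s: 1.2
ee_pos: [516.1, 202.7, 264.1]
ee_rot: [180.0, -0.0, 125.5]
force: [1.2, 0.3, -0.2]
gripper_width: 20.3
```

```bash
python3 -m jog '[{"dx":0,"dy":0,"dz":0,"wx":0,"wy":0,"wz":0,"grip":0.56}]' ; python3 - <<'E'
from h import *
w,c=grab('wrist','w2.png')
cv2.imwrite('pics/w2b.png',cv2.resize(w[:,:,::-1],(800,600),interpolation=cv2.INTER_CUBIC))
print(ray(c,c['cx'],c['cy'],1))
E
```

```text
time_s: 1.3
ee_pos: [518.8, 200.5, 264.1]
ee_rot: [179.9, 0.2, 125.3]
force: [-0.6, 0.8, -1.1]
gripper_width: 20.3
(array([470.15992789, 267.35125384, 433.73397236]), array([ 0.16864139, -0.23741859, -0.95665694]))
```

View pics/w2b.png

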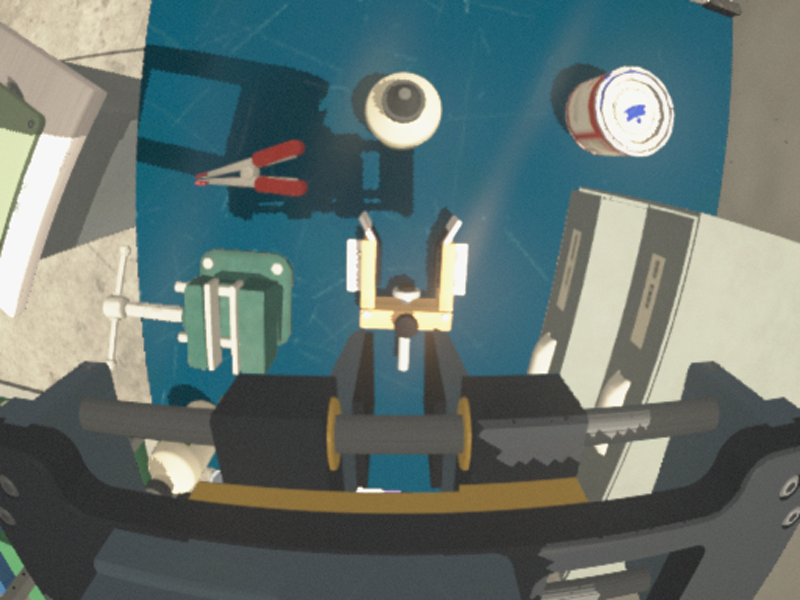

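The wrist view at 800×600 shows the bottle at (404,108) and the bay centred at column ~407, its wall fronts at (368,242) and (447,243). The stop disc is at (406,290), the tin at (620,110) and the clamp at (260,172). I'll measure with colour masks.

```bash
python3 - <<'E'
from h import *
w=cv2.imread('pics/w2.png'); c=env.get_calibration('wrist'); k=.64
h=cv2.cvtColor(w,cv2.COLOR_BGR2HSV)
m=((h[...,0]>10)&(h[...,0]<26)&(h[...,1]>70)&(h[...,2]>150))
for v in (158,164,170,176,182,188,196,200,206):
    x=np.where(m[v,215:305])[0]+215; print(v,x.tolist() if len(x)<30 else (x[0],x[-1]))
P=lambda u,v,z:onz(c,u,v,z,True)
print('pts42');
q={}
for n,p in dict(lf=(368,242),rf=(447,243),lb=(361,311),rb=(452,311)).items(): q[n]=P(p[0]*k,p[1]*k,42);print(n,q[n].round(1))
for n,p,z in [('tip',(405,93),178),('tinT',(633,111),77),('body118',(403,108),118)]: print(n,P(p[0]*k,p[1]*k,z).round(1))
T=env.get_calibration('top');S=env.get_calibration('side')
print('tip3',tri([ray(T,130+262*180/680,110+280*180/680),ray(S,200+170*.1875,135+22*.1875),ray(c,405*k,93*k,True)]))
# cream body outline
b=((h[...,0]>12)&(h[...,0]<35)&(h[...,1]<120)&(h[...,2]>130)).astype(np.uint8); b[:, :225]=0;b[:,290:]=0;b[:40]=0;b[100:]=0
cn=max(cv2.findContours(b,0,1)[0],key=cv2.contourArea);(u,v),r=cv2.minEnclosingCircle(cn);print('circle',u,v,r,[P(u,v,z).round(1) for z in(100,118)])
E
```

```text
158 [231, 240, 283]
164 [231, 240, 282, 283]
170 [231, 240, 282, 283]
176 [231, 239, 240, 282]
182 [231, 239, 240, 281, 282]
188 [231, 240, 279, 280, 281]
196 (np.int64(231), np.int64(289))
200 [231, 251, 252, 253, 254, 255, 256, 257, 258, 259, 260, 261, 262, 263, 264, 282, 283, 284, 285, 286, 287, 288]
206 [230, 250, 251, 267, 288]
pts42
lf [487.2 197.   42. ]
rf [542.7 235.6  42. ]
lb [517.3 142.1  42. ]
rb [583.4 189.2  42. ]
tip [449.3 301.2 178. ]
tinT [594.8 421.8  77. ]
body118 [449.8 299.5 118. ]
tip3 (array([450.86999839, 297.65635393, 174.31863752]), [np.float64(3.041942729452527), np.float64(2.238247230369763), np.float64(4.344771620253815)])
circle 257.72222900390625 70.16666412353516 24.51073455810547 [array([449.3, 300.2, 100. ]), array([450.3, 298.5, 118. ])]
```

```bash
python3 -m jog '[{"dx":-0.02,"dy":0.0285,"dz":0,"wx":0,"wy":0,"wz":0,"grip":0.56},{"dx":-0.02,"dy":0.0285,"dz":0,"wx":0,"wy":0,"wz":0,"grip":0.56},{"dx":-0.02,"dy":0.0285,"dz":0,"wx":0,"wy":0,"wz":0,"grip":0.56},{"dx":-0.02,"dy":0.0285,"dz":0,"wx":0,"wy":0,"wz":0,"grip":0.56},{"dx":-0.02,"dy":0.0285,"dz":0,"wx":0,"wy":0,"wz":0,"grip":0.56},{"dx":-0.02,"dy":0.0285,"dz":0,"wx":0,"wy":0,"wz":0,"grip":0.56},{"dx":0,"dy":0,"dz":0,"wx":-0.089,"wy":-0.063,"wz":0,"grip":0.56},{"dx":0,"dy":0,"dz":0,"wx":-0.089,"wy":-0.063,"wz":0,"grip":0.56},{"dx":0,"dy":0,"dz":0,"wx":-0.089,"wy":-0.063,"wz":0,"grip":0.56},{"dx":0,"dy":0,"dz":0,"wx":-0.089,"wy":-0.063,"wz":0,"grip":0.56}]'
python3 -m jog '[{"dx":0,"dy":0,"dz":-0.04,"wx":0,"wy":0,"wz":0,"grip":0.56},{"dx":0,"dy":0,"dz":-0.04,"wx":0,"wy":0,"wz":0,"grip":0.56},{"dx":0,"dy":0,"dz":-0.04,"wx":0,"wy":0,"wz":0,"grip":0.56},{"dx":0,"dy":0,"dz":-0.04,"wx":0,"wy":0,"wz":0,"grip":0.56},{"dx":0,"dy":0,"dz":-0.03,"wx":0,"wy":0,"wz":0,"grip":0.56},{"dx":0,"dy":0,"dz":-0.03,"wx":0,"wy":0,"wz":0,"grip":0.56},{"dx":0,"dy":0,"dz":0,"wx":0,"wy":0,"wz":0,"grip":0.56},{"dx":0,"dy":0,"dz":0,"wx":0,"wy":0,"wz":0,"grip":0.56}]'
python3 - <<'E'
from h import *
a,c=grab('top','top1.png');b,c2=grab('side','side1.png')
A=cv2.resize(a[110:265,110:310],(400,310),interpolation=2);B=cv2.resize(b[115:235,170:325],(400,310),interpolation=2)
cv2.imwrite('pics/pair1.png',np.hstack([A,B])[:,:,::-1])
E
```

```text
time_s: 2.35
ee_pos: [393.6, 376.3, 264.4]
ee_rot: [-179.9, 25.2, 125.9]
force: [0.2, -1.5, -0.5]
gripper_width: 20.6
time_s: 3.15
ee_pos: [394.4, 375.8, 44.3]
ee_rot: [-179.8, 25.0, 125.8]
force: [0.5, 0.8, 0.4]
gripper_width: 19.8
```

View pics/pair1.png

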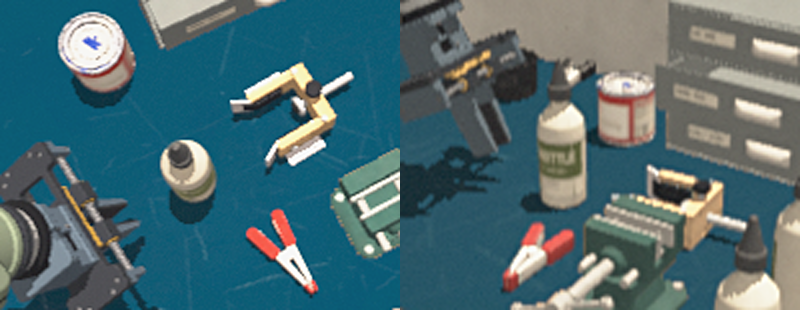

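The picture pair shows the fingers tilted back at the open end, pointing at the bottle and in line with the bay, with everything else clear. Next: lower to z≈12 and close up to just short of contact.

```bash
python3 -m jog '[{"dx":0,"dy":0,"dz":-0.016,"wx":0,"wy":0,"wz":0,"grip":0.56},{"dx":0,"dy":0,"dz":-0.016,"wx":0,"wy":0,"wz":0,"grip":0.56},{"dx":0.0058,"dy":-0.0082,"dz":0,"wx":0,"wy":0,"wz":0,"grip":0.56},{"dx":0.0058,"dy":-0.0082,"dz":0,"wx":0,"wy":0,"wz":0,"grip":0.56},{"dx":0.0058,"dy":-0.0082,"dz":0,"wx":0,"wy":0,"wz":0,"grip":0.56},{"dx":0.0058,"dy":-0.0082,"dz":0,"wx":0,"wy":0,"wz":0,"grip":0.56},{"dx":0,"dy":0,"dz":0,"wx":0,"wy":0,"wz":0,"grip":0.56}]'
python3 -m jog '[{"dx":0.0018,"dy":-0.0024,"dz":0,"wx":0,"wy":0,"wz":0,"grip":0.56},{"dx":0.0018,"dy":-0.0024,"dz":0,"wx":0,"wy":0,"wz":0,"grip":0.56},{"dx":0.0018,"dy":-0.0024,"dz":0,"wx":0,"wy":0,"wz":0,"grip":0.56},{"dx":0.0018,"dy":-0.0024,"dz":0,"wx":0,"wy":0,"wz":0,"grip":0.56},{"dx":0.0018,"dy":-0.0024,"dz":0,"wx":0,"wy":0,"wz":0,"grip":0.56},{"dx":0.0018,"dy":-0.0024,"dz":0,"wx":0,"wy":0,"wz":0,"grip":0.56},{"dx":0.0018,"dy":-0.0024,"dz":0,"wx":0,"wy":0,"wz":0,"grip":0.56},{"dx":0.0018,"dy":-0.0024,"dz":0,"wx":0,"wy":0,"wz":0,"grip":0.56}]'
python3 -m jog '[{"dx":0.0018,"dy":-0.0024,"dz":0,"wx":0,"wy":0,"wz":0,"grip":0.56},{"dx":0.0018,"dy":-0.0024,"dz":0,"wx":0,"wy":0,"wz":0,"grip":0.56},{"dx":0.0018,"dy":-0.0024,"dz":0,"wx":0,"wy":0,"wz":0,"grip":0.56},{"dx":0.0018,"dy":-0.0024,"dz":0,"wx":0,"wy":0,"wz":0,"grip":0.56}]'
```

```text
time_s: 3.95
ee_pos: [419.2, 341.2, 12.7]
ee_rot: [-179.9, 25.0, 125.6]
force: [-0.2, -0.5, -0.9]
gripper_width: 19.8
time_s: 4.75
ee_pos: [433.0, 323.9, 12.0]
ee_rot: [-179.9, 24.9, 125.7]
force: [-0.6, 2.8, -0.8]
gripper_width: 20.2
time_s: 5.15
ee_pos: [439.9, 313.5, 12.0]
ee_rot: [-179.8, 25.0, 125.7]
force: [-1.6, 2.3, 0.1]
gripper_width: 20.3
```

Contact at about 2.8 N, and the bottle is sliding. I'll keep pushing and steer slightly toward the bay's +y.

```bash
python3 -m jog '[{"dx":0.0025,"dy":-0.0031,"dz":0,"wx":0,"wy":0,"wz":0,"grip":0.56},{"dx":0.0025,"dy":-0.0031,"dz":0,"wx":0,"wy":0,"wz":0,"grip":0.56},{"dx":0.0025,"dy":-0.0031,"dz":0,"wx":0,"wy":0,"wz":0,"grip":0.56},{"dx":0.0025,"dy":-0.0031,"dz":0,"wx":0,"wy":0,"wz":0,"grip":0.56},{"dx":0.0025,"dy":-0.0031,"dz":0,"wx":0,"wy":0,"wz":0,"grip":0.56},{"dx":0.0025,"dy":-0.0031,"dz":0,"wx":0,"wy":0,"wz":0,"grip":0.56},{"dx":0.0025,"dy":-0.0031,"dz":0,"wx":0,"wy":0,"wz":0,"grip":0.56},{"dx":0.0025,"dy":-0.0031,"dz":0,"wx":0,"wy":0,"wz":0,"grip":0.56},{"dx":0.0025,"dy":-0.0031,"dz":0,"wx":0,"wy":0,"wz":0,"grip":0.56},{"dx":0,"dy":0,"dz":0,"wx":0,"wy":0,"wz":0,"grip":0.56}]'
python3 - <<'E'
from h import *
a,c=grab('top','top2.png');b,c2=grab('side','side2.png')
A=cv2.resize(a[120:220,180:300],(480,400),interpolation=2);B=cv2.resize(b[130:230,220:300],(320,400),interpolation=2)
cv2.imwrite('pics/pair2.png',np.hstack([A,B])[:,:,::-1])
E
```

```text
time_s: 6.15
ee_pos: [462.8, 285.3, 12.0]
ee_rot: [-179.8, 25.0, 125.7]
force: [-1.9, 1.1, -0.5]
gripper_width: 20.2
```

View pics/pair2.png

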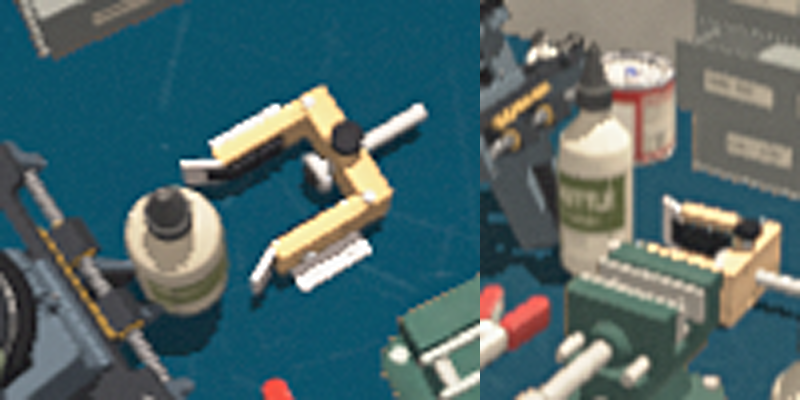

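The bottle stands upright, just before the mouth, with its nozzle tip at crop (165,195) and the guide ends at (183,172) and (260,288). I'll compute the offset from this one image.

```bash
python3 - <<'E'
from h import *
c=env.get_calibration('top')
P=lambda u,v,z:onz(c,180+u/4,120+v/4,z)[:2]
p={n:P(*q) for n,q in dict(g1=(183,168,42),g2=(262,284,42),ub=(318,90,42),lb=(388,190,42),knob=(347,138,55),tip=(164,192,178),cap=(168,215,140)).items()}
S=env.get_calibration('side')
print('tip tri',tri([ray(c,180+164/4,120+192/4),ray(S,220+596/4-120,130+48/4)]))
f=np.array([.577,-.817]);y=np.array([.817,.577])
mid=(p['g1']+p['g2'])/2;back=(p['ub']+p['lb'])/2
d=(back-mid);d/=np.linalg.norm(d);print('axis',d,np.linalg.norm(back-mid),np.linalg.norm(p['g1']-p['g2']),np.linalg.norm(p['ub']-p['lb']))
t=np.array([462.8,285.3])
for dd in(f,d):
  yy=np.array([-dd[1],dd[0]])
  for n in('tip','cap'): print(n,p[n].round(1),'x',((p[n]-mid)@dd-20).round(1),'y',((p[n]-mid)@yy).round(1))
  print('tcp',((t-mid)@dd-20).round(1),((t-mid)@yy).round(1),'mid',mid.round(1),'back',back.round(1))
E
```

```text
tip tri (array([485.87088932, 251.96273763, 174.89435745]), [np.float64(0.14367695506010258), np.float64(0.14367695506015776)])
axis [ 0.58862348 -0.80840732] 96.28587594136889 87.02633757744407 76.63448947291934
tip [484.8 251.7] x -51.1 y -1.2
cap [482.9 252.2] x -52.5 y -2.4
tcp -91.2 0.2 mid [503.7 227.1] back [560.4 149.2]
tip [484.8 251.7] x -51.1 y -0.7
cap [482.9 252.2] x -52.5 y -2.0
tcp -91.2 1.2 mid [503.7 227.1] back [560.4 149.2]
```

Bottle at bay x≈-52, y≈-1.5. Carry on to the shoes.

```bash
python3 -m jog '[{"dx":0.0024,"dy":-0.0032,"dz":0,"wx":0,"wy":0,"wz":0,"grip":0.56},{"dx":0.0024,"dy":-0.0032,"dz":0,"wx":0,"wy":0,"wz":0,"grip":0.56},{"dx":0.0024,"dy":-0.0032,"dz":0,"wx":0,"wy":0,"wz":0,"grip":0.56},{"dx":0.0024,"dy":-0.0032,"dz":0,"wx":0,"wy":0,"wz":0,"grip":0.56},{"dx":0.0024,"dy":-0.0032,"dz":0,"wx":0,"wy":0,"wz":0,"grip":0.56},{"dx":0.0024,"dy":-0.0032,"dz":0,"wx":0,"wy":0,"wz":0,"grip":0.56},{"dx":0.0024,"dy":-0.0032,"dz":0,"wx":0,"wy":0,"wz":0,"grip":0.56},{"dx":0.0024,"dy":-0.0032,"dz":0,"wx":0,"wy":0,"wz":0,"grip":0.56}]'
python3 -m jog '[{"dx":0.0018,"dy":-0.0024,"dz":0,"wx":0,"wy":0,"wz":0,"grip":0.56},{"dx":0.0018,"dy":-0.0024,"dz":0,"wx":0,"wy":0,"wz":0,"grip":0.56},{"dx":0.0018,"dy":-0.0024,"dz":0,"wx":0,"wy":0,"wz":0,"grip":0.56}]'
python3 -m jog '[{"dx":0.0012,"dy":-0.0016,"dz":0,"wx":0,"wy":0,"wz":0,"grip":0.56},{"dx":0.0012,"dy":-0.0016,"dz":0,"wx":0,"wy":0,"wz":0,"grip":0.56},{"dx":0.0012,"dy":-0.0016,"dz":0,"wx":0,"wy":0,"wz":0,"grip":0.56}]'
```

```text
time_s: 7.05
ee_pos: [481.8, 260.0, 12.0]
ee_rot: [-179.8, 25.0, 125.7]
force: [-1.9, 1.7, 0.4]
gripper_width: 20.4
time_s: 7.35
ee_pos: [487.3, 253.6, 11.9]
ee_rot: [-179.9, 24.9, 125.7]
force: [-3.2, 5.6, 0.0]
gripper_width: 19.9
time_s: 7.65
ee_pos: [491.4, 250.2, 12.0]
ee_rot: [179.9, 24.8, 125.7]
force: [-2.3, 6.9, -0.8]
gripper_width: 19.9
```

```bash
for i in 1; do :; done
python3 -m jog '[{"dx":0.0012,"dy":-0.0016,"dz":0,"wx":0,"wy":0,"wz":0,"grip":0.56},{"dx":0.0012,"dy":-0.0016,"dz":0,"wx":0,"wy":0,"wz":0,"grip":0.56}]'
python3 -m jog '[{"dx":0.0012,"dy":-0.0016,"dz":0,"wx":0,"wy":0,"wz":0,"grip":0.56},{"dx":0.0012,"dy":-0.0016,"dz":0,"wx":0,"wy":0,"wz":0,"grip":0.56}]'
python3 -m jog '[{"dx":0.0012,"dy":-0.0016,"dz":0,"wx":0,"wy":0,"wz":0,"grip":0.56},{"dx":0.0012,"dy":-0.0016,"dz":0,"wx":0,"wy":0,"wz":0,"grip":0.56}]'
```

```text
time_s: 7.85
ee_pos: [494.1, 247.3, 12.1]
ee_rot: [179.9, 24.8, 125.7]
force: [-1.7, 7.2, -1.5]
gripper_width: 19.8
time_s: 8.05
ee_pos: [496.7, 244.1, 12.1]
ee_rot: [179.9, 24.9, 125.7]
force: [-0.6, 7.0, -0.8]
gripper_width: 19.8
time_s: 8.25
ee_pos: [498.7, 240.9, 12.0]
ee_rot: [179.9, 24.8, 125.7]
force: [-2.6, 6.9, -0.8]
gripper_width: 20.4
```

Drag is steady at ~7 N, bottle at about x≈5. Now 1 mm rows, feeling for the stop.

```bash
python3 -m jog '[{"dx":0.0006,"dy":-0.0008,"dz":0,"wx":0,"wy":0,"wz":0,"grip":0.56},{"dx":0.0006,"dy":-0.0008,"dz":0,"wx":0,"wy":0,"wz":0,"grip":0.56},{"dx":0.0006,"dy":-0.0008,"dz":0,"wx":0,"wy":0,"wz":0,"grip":0.56}]'
python3 -m jog '[{"dx":0.0006,"dy":-0.0008,"dz":0,"wx":0,"wy":0,"wz":0,"grip":0.56},{"dx":0.0006,"dy":-0.0008,"dz":0,"wx":0,"wy":0,"wz":0,"grip":0.56}]'
python3 -m jog '[{"dx":0.0006,"dy":-0.0008,"dz":0,"wx":0,"wy":0,"wz":0,"grip":0.56},{"dx":0.0006,"dy":-0.0008,"dz":0,"wx":0,"wy":0,"wz":0,"grip":0.56}]'
```

```text
time_s: 8.55
ee_pos: [500.4, 238.2, 12.0]
ee_rot: [179.9, 24.9, 125.7]
force: [-2.3, 7.1, -0.5]
gripper_width: 20.0
time_s: 8.75
ee_pos: [501.5, 236.6, 12.0]
ee_rot: [180.0, 24.9, 125.7]
force: [-1.9, 6.5, 0.1]
gripper_width: 19.9
time_s: 8.95
ee_pos: [502.7, 234.9, 12.0]
ee_rot: [180.0, 24.9, 125.7]
force: [-1.3, 7.7, -0.5]
gripper_width: 19.7
```

```bash
python3 -m jog '[{"dx":0.0006,"dy":-0.0008,"dz":0,"wx":0,"wy":0,"wz":0,"grip":0.56},{"dx":0.0006,"dy":-0.0008,"dz":0,"wx":0,"wy":0,"wz":0,"grip":0.56}]'
python3 -m jog '[{"dx":0.0006,"dy":-0.0008,"dz":0,"wx":0,"wy":0,"wz":0,"grip":0.56},{"dx":0.0006,"dy":-0.0008,"dz":0,"wx":0,"wy":0,"wz":0,"grip":0.56}]'
```

```text
time_s: 9.15
ee_pos: [503.9, 233.3, 12.0]
ee_rot: [180.0, 24.9, 125.7]
force: [-2.0, 5.8, -0.0]
gripper_width: 20.1
time_s: 9.35
ee_pos: [505.1, 231.7, 12.0]
ee_rot: [180.0, 24.9, 125.7]
force: [-2.9, 7.7, -0.2]
gripper_width: 20.0
```

```bash
python3 -m jog '[{"dx":0.0006,"dy":-0.0008,"dz":0,"wx":0,"wy":0,"wz":0,"grip":0.56},{"dx":0.0006,"dy":-0.0008,"dz":0,"wx":0,"wy":0,"wz":0,"grip":0.56}]'
```

```text
time_s: 9.55
ee_pos: [506.2, 230.0, 12.0]
ee_rot: [180.0, 24.9, 125.7]
force: [-2.0, 6.8, 0.1]
gripper_width: 19.9
```

```bash
python3 -m jog '[{"dx":0.0006,"dy":-0.0008,"dz":0,"wx":0,"wy":0,"wz":0,"grip":0.56}]'
python3 -m jog '[{"dx":0.0006,"dy":-0.0008,"dz":0,"wx":0,"wy":0,"wz":0,"grip":0.56}]'
```

```text
time_s: 9.65
ee_pos: [506.7, 229.4, 12.0]
ee_rot: [180.0, 24.8, 125.7]
force: [-3.3, 8.3, 0.5]
gripper_width: 20.2
time_s: 9.75
ee_pos: [507.2, 228.7, 11.9]
ee_rot: [180.0, 24.8, 125.7]
force: [-3.3, 7.0, 0.2]
gripper_width: 20.7
```

```bash
python3 -m jog '[{"dx":0.0006,"dy":-0.0008,"dz":0,"wx":0,"wy":0,"wz":0,"grip":0.56}]'
python3 -m jog '[{"dx":0.0006,"dy":-0.0008,"dz":0,"wx":0,"wy":0,"wz":0,"grip":0.56}]'
```

```text
time_s: 9.85
ee_pos: [507.8, 228.0, 12.0]
ee_rot: [180.0, 24.8, 125.7]
force: [-4.3, 8.8, 0.6]
gripper_width: 20.0
time_s: 9.95
ee_pos: [508.4, 227.2, 12.0]
ee_rot: [180.0, 24.8, 125.7]
force: [-4.4, 8.3, 1.2]
gripper_width: 20.4
```

The force along the push went from ~7 to ~9.4 N: the plunger's spring, probably. Go gently on, in 0.5–1 mm rows.

```bash
python3 -m jog '[{"dx":0.0006,"dy":-0.0008,"dz":0,"wx":0,"wy":0,"wz":0,"grip":0.56}]'
```

```text
time_s: 10.05
ee_pos: [508.9, 226.5, 12.0]
ee_rot: [179.9, 24.8, 125.7]
force: [-5.3, 10.1, 0.9]
gripper_width: 20.0
```

```bash
python3 -m jog '[{"dx":0.0003,"dy":-0.0004,"dz":0,"wx":0,"wy":0,"wz":0,"grip":0.56}]'
python3 -m jog '[{"dx":0.0003,"dy":-0.0004,"dz":0,"wx":0,"wy":0,"wz":0,"grip":0.56}]'
```

```text
time_s: 10.15
ee_pos: [509.0, 226.5, 11.9]
ee_rot: [179.9, 24.8, 125.6]
force: [-7.8, 11.1, 1.3]
gripper_width: 20.2
time_s: 10.25
ee_pos: [509.1, 226.5, 11.9]
ee_rot: [179.9, 24.7, 125.6]
force: [-8.4, 12.4, 3.5]
gripper_width: 20.0
```

```bash
python3 -m jog '[{"dx":0.0003,"dy":-0.0004,"dz":0,"wx":0,"wy":0,"wz":0,"grip":0.56}]'
python3 -m jog '[{"dx":0.0003,"dy":-0.0004,"dz":0,"wx":0,"wy":0,"wz":0,"grip":0.56}]'
```

```text
time_s: 10.35
ee_pos: [509.1, 226.4, 11.9]
ee_rot: [179.9, 24.7, 125.6]
force: [-9.5, 13.8, 3.6]
gripper_width: 20.0
time_s: 10.45
ee_pos: [509.2, 226.4, 11.9]
ee_rot: [179.9, 24.6, 125.6]
force: [-11.6, 15.0, 4.8]
gripper_width: 20.4
```

A sharp rise with no further motion (7 → 19 N, TCP stopped): it's home against the disc. Relax straight back and let go.

```bash
python3 -m jog '[{"dx":-0.0006,"dy":0.0008,"dz":0,"wx":0,"wy":0,"wz":0,"grip":0.56},{"dx":0,"dy":0,"dz":0,"wx":0,"wy":0,"wz":0,"grip":0.56}]'
python3 -m jog '[{"dx":-0.0006,"dy":0.0008,"dz":0,"wx":0,"wy":0,"wz":0,"grip":0.56},{"dx":-0.0006,"dy":0.0008,"dz":0,"wx":0,"wy":0,"wz":0,"grip":0.56},{"dx":-0.0018,"dy":0.0024,"dz":0,"wx":0,"wy":0,"wz":0,"grip":0.56},{"dx":-0.003,"dy":0.004,"dz":0,"wx":0,"wy":0,"wz":0,"grip":0.56},{"dx":-0.006,"dy":0.008,"dz":0,"wx":0,"wy":0,"wz":0,"grip":0.56},{"dx":-0.012,"dy":0.016,"dz":0,"wx":0,"wy":0,"wz":0,"grip":0.56},{"dx":-0.018,"dy":0.024,"dz":0,"wx":0,"wy":0,"wz":0,"grip":0.56},{"dx":-0.024,"dy":0.032,"dz":0,"wx":0,"wy":0,"wz":0,"grip":0.56},{"dx":-0.024,"dy":0.032,"dz":0.02,"wx":0,"wy":0,"wz":0,"grip":0.56},{"dx":0,"dy":0,"dz":0,"wx":0,"wy":0,"wz":0,"grip":0.56}]'
python3 - <<'E'
from h import *
a,c=grab('top','top3.png');b,c2=grab('side','side3.png')
A=cv2.resize(a[110:210,190:310],(480,400),interpolation=2);B=cv2.resize(b[130:230,230:310],(320,400),interpolation=2)
cv2.imwrite('pics/pair3.png',np.hstack([A,B])[:,:,::-1])
E
```

```text
time_s: 10.65
ee_pos: [509.0, 226.5, 11.9]
ee_rot: [179.9, 24.7, 125.7]
force: [-7.1, 9.4, 2.6]
gripper_width: 20.2
time_s: 11.65
ee_pos: [418.2, 348.5, 33.6]
ee_rot: [179.9, 24.9, 125.9]
force: [0.7, -0.5, 0.8]
gripper_width: 19.6
```

View pics/pair3.png

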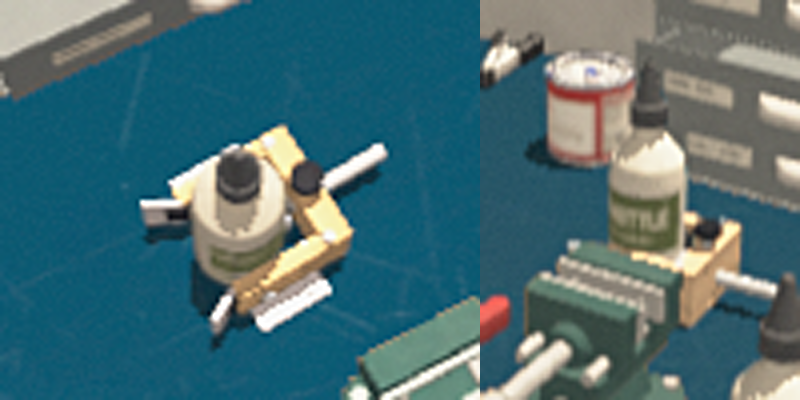

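The bottle stands upright in the bay between the shoes with the arm clear, nozzle tip at crop (238,148) in the top half and (650,60) in the side half. One numeric check, including that tin and clamp didn't move.

```bash
python3 - <<'E'
from h import *
T=env.get_calibration('top');S=env.get_calibration('side')
X,e=tri([ray(T,190+238/4,110+150/4),ray(S,230+(652-480)/4,130+60/4)]);print('tip',X.round(1),np.round(e,1))
f=np.array([.583,-.812]);y=np.array([.812,.583]);o=np.array([503.7,227.1])+20*f
print('bay x,y of tip',((X[:2]-o)@f).round(1),((X[:2]-o)@y).round(1))
a=cv2.imread('pics/top0.png').astype(int);b=cv2.imread('pics/top3.png').astype(int);d=np.abs(a-b).max(2)
print('diff tin',d[112:160,137:180].mean(),'clamp',d[215:262,230:272].mean(),'plain bench',d[200:240,140:180].mean())
print(env.state()['force'])
E
```

```text
tip [531.2 194.6 177.7] [0.4 0.4]
bay x,y of tip 22.4 3.4
diff tin 1.8890503875968991 clamp 3.42451874366768 plain bench 79.980625
[ 0.34073676 -0.35789492 -0.32932056]
```

The tip agrees to within 1 mm with where the pressing fingers left it, so it hasn't sprung back, and it is upright at z≈178. Tin and clamp are unchanged, and the robot is clear.

```bash
python3 -c "
from workcell import env
print(env.job_done(), env.state()['time_s'])"
```

```text
the job is handed in; nothing more can be done
the job is handed in; nothing more can be done
```

The glue bottle is parked in its bay, upright against the stop with the arm withdrawn, and the job is handed in; no verdict is reported. I pushed the leftmost bottle low down, contact at about 19 mm by geometry, with the tool tilted back 25° and the fingers 20 mm apart.

**The push:** The shoes' drag was about 7 N. The plunger raised it to about 9 N, then it rose sharply to about 19 N along the push with no further movement. I stopped there and backed straight off at about 10.5 s on the robot's clock; the arm was clear by 11.7 s.

**Last checks:**
- **Position:** triangulated after release, the nozzle tip is within 1 mm of where the pressing fingers left the bottle. It looks upright in both views, at about bay x = 22 mm.
- **Plunger:** I could not see it directly. That it is pressed in rests on the force rise and on the bottle not having sprung back.
- **Centring:** the check put the bottle about 3.4 mm off the centre line. The limit is 6 mm, and my estimate of the bay's centre line is only good to a few mm.
- **Bystanders:** the paint tin and the red clamp look unmoved between the first and last pictures.
- **Arm:** it touches nothing, with about 0 N on the tool.

My first two move commands were refused because rows must carry every key. Nothing moved.

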